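Press home a curved row of vial stoppers

TASK

The four stoppers in the curved white vial rack stand a few millimetres proud. Run a fingertip along the arc once, from the red stopper to the other end, gently pressing each stopper in turn down until its head sits on its vial, and between stoppers stay over the arc and low, no more than about 2 cm above the stoppers. Do not lift or push the rack away or pull a stopper up, and leave the sample vial, the beaker and the dropper bottle beside it standing where they are.

Things in the scene. Friction and masses are not known exactly. Their poses are not given: they have to be found in the camera images.
- rack: white curved vial rack, loose, 1 kg, standing on the worktop: two curved plates 46 mm wide carrying four glass vials that are fixed in it, on an arc of 120 mm radius, 53.5 mm apart. Vial rims are 58 mm above the rack's underside. Origin: on the underside at the middle of the arc; z up; the hollow side of the arc looks along +x; the row runs from the red stopper at the +y end to the -y end (vial axes at x, y = (26, 75), (3, 27), (3, -27), (26, -75) mm).
- stopper_1_top (a point): centre of the top face of stopper 1 (red; number 1 of 4 along the row, 1 is the red end). The head is round, 22 mm across, 6 mm high, with a bevelled edge and a flat top 16 mm across; when home its top is 64 mm above the rack's underside.
- stopper_1 (a joint): how far this stopper has been pressed in, m: 0.006 = home (head on the vial's rim); starts between 0 and 0.002, so 4 to 6 mm proud; negative = pulled up. It slides vertically against about 3 N of friction, stays where it is left and stops hard when home.
- stopper_2_top (a point): centre of the top face of stopper 2 (black; number 2 of 4 along the row, 1 is the red end). The head is round, 22 mm across, 6 mm high, with a bevelled edge and a flat top 16 mm across; when home its top is 64 mm above the rack's underside.
- stopper_2 (a joint): how far this stopper has been pressed in, m: 0.006 = home (head on the vial's rim); starts between 0 and 0.002, so 4 to 6 mm proud; negative = pulled up. It slides vertically against about 3 N of friction, stays where it is left and stops hard when home.
- stopper_3_top (a point): centre of the top face of stopper 3 (black; number 3 of 4 along the row, 1 is the red end). The head is round, 22 mm across, 6 mm high, with a bevelled edge and a flat top 16 mm across; when home its top is 64 mm above the rack's underside.
- stopper_3 (a joint): how far this stopper has been pressed in, m: 0.006 = home (head on the vial's rim); starts between 0 and 0.002, so 4 to 6 mm proud; negative = pulled up. It slides vertically against about 3 N of friction, stays where it is left and stops hard when home.
- stopper_4_top (a point): centre of the top face of stopper 4 (black; number 4 of 4 along the row, 1 is the red end). The head is round, 22 mm across, 6 mm high, with a bevelled edge and a flat top 16 mm across; when home its top is 64 mm above the rack's underside.
- stopper_4 (a joint): how far this stopper has been pressed in, m: 0.006 = home (head on the vial's rim); starts between 0 and 0.002, so 4 to 6 mm proud; negative = pulled up. It slides vertically against about 3 N of friction, stays where it is left and stops hard when home.
- gap_1 (a point): point half-way along the arc between stoppers 1 and 2, 64 mm above the rack's underside (level with the tops of seated stoppers); nothing stands there, the rack's upper plate is 28 mm below.
- gap_2 (a point): point half-way along the arc between stoppers 2 and 3, 64 mm above the rack's underside (level with the tops of seated stoppers); nothing stands there, the rack's upper plate is 28 mm below.
- gap_3 (a point): point half-way along the arc between stoppers 3 and 4, 64 mm above the rack's underside (level with the tops of seated stoppers); nothing stands there, the rack's upper plate is 28 mm below.
- sample_vial: capped glass sample vial, 23 mm across, 54 mm high, loose, standing near the rack; origin at the centre of its underside; leave alone.
- small_beaker: empty clear beaker, 46 mm across, 60 mm high, loose, standing near the rack; origin at the centre of its underside; leave alone.
- dropper: brown dropper bottle with black bulb, 35 mm across, 102 mm high, loose, standing near the rack; origin at the centre of its underside; leave alone.

How it is judged:
On the way, in this order (a step that is already met when the one before it is completed fails the run):
1. stopper 1 (red) is pressed home (value of joint stopper_1 above 0.0048 m).
2. the fingers pass over the arc between stoppers 1 and 2, staying low (tips no more than about 25 mm above the stoppers) (horizontal distance between the grasp point and gap_1 below 0.015 m and z of the grasp point in the frame of rack below 0.115 m).
3. stopper 2 (black) is pressed home (value of joint stopper_2 above 0.0048 m).
4. the fingers pass over the arc between stoppers 2 and 3, staying low (tips no more than about 25 mm above the stoppers) (horizontal distance between the grasp point and gap_2 below 0.015 m and z of the grasp point in the frame of rack below 0.115 m).
5. stopper 3 (black) is pressed home (value of joint stopper_3 above 0.0048 m).
6. the fingers pass over the arc between stoppers 3 and 4, staying low (tips no more than about 25 mm above the stoppers) (horizontal distance between the grasp point and gap_3 below 0.015 m and z of the grasp point in the frame of rack below 0.115 m).
7. stopper 4 (black) is pressed home (value of joint stopper_4 above 0.0048 m).
At the end, for the whole second after the job is handed in: All four stoppers are pressed to within 1.2 mm of home; the rack stands flat, at rest and less than 20 mm from where it was; the vial, beaker and dropper bottle stand upright within 15 mm of where they were (value of joint each of stopper_1, stopper_2, stopper_3, stopper_4 above 0.0048 m and distance of rack from where it was at the start of the episode below 0.02 m and linear speed of rack below 0.01 m/s and angle between rack's own z axis and vertical below 0.05 rad and distance of each of sample_vial, small_beaker, dropper from where it was at the start of the episode below 0.015 m and angle between each of sample_vial, small_beaker, dropper's own z axis and vertical below 0.1 rad); the robot touches nothing.
It fails at once if the rack is lifted, tipped or pushed away (2 cm) (height (world z) of rack above 0.008 m or distance of rack from where it was at the start of the episode above 0.02 m or angle between rack's own z axis and vertical above 0.15 rad).
It fails at once if a stopper is pulled upwards (value of joint any of stopper_1, stopper_2, stopper_3, stopper_4 below -0.002 m).
It fails at once if the fingers press on the rack or its stoppers with more than 40 N (contact force between the fingers and rack above 40 N).
It fails at once if the sample vial, the beaker or the dropper bottle is moved 15 mm, lifted or tipped (not (distance of each of sample_vial, small_beaker, dropper from where it was at the start of the episode below 0.015 m and angle between each of sample_vial, small_beaker, dropper's own z axis and vertical below 0.1 rad)).
It also fails if it takes over 40 s, if anything falls off the work surface, if the arm or the gripper's body presses on something with over 40 N, if the wrist force passes 120 N, or if a joint passes its speed limit or range.

ROBOT

A 6-joint arm with a two-finger parallel gripper is mounted at the origin on a cart in front of the work surface, level with it; the furniture and walls round the work are solid. World frame = base frame: x ahead of the robot, y to its left, z up, the work surface at z = 0. Lengths are in m, angles in rad, forces in N, time in s.
With the tool pointing down it reaches from about 0.425 to 1.125 m from the base axis. Payload 14.9 kg.
Tool frame: the origin (TCP) lies at the very end of the fingers, on their centre line; the grasp point (between the pads) lies 19 mm behind it (manip.hold_point_z is the z of the grasp point in the tool frame, in m); z points along the fingers, y is the direction in which the jaws open and shut (so a half turn about z gives the same grasp; the last joint's range is limited). The gripper opens to 91 mm and grips with 3 to 60 N. Pads are 32 mm wide; open, the fingers measure 118 mm over their backs; the gripper's body (76 mm by 178 mm) begins 60 mm behind the grasp point.
Start: joints at [-1.286, 0.379, 1.734, -0, 1.028, -0.033], TCP at [0.219, -0.665, 0.214] pointing down, gripper open.
Joint ranges: [-2.77, 2.77], [-0.74, 2.19], [0, 2.66], [-1.06, 4.2], [0.31, 2.87], [-3.08, 3.08]. Speed limits (rad/s): [1.89, 1.89, 2.39, 3.14, 3.14, 3.14].

INTERFACE

Orientations are given as [roll, pitch, yaw] about the fixed x, y, z axes, in that order (R = Rz(yaw) Ry(pitch) Rx(roll)).
In Python, from station import manip, eyes, ticket gives the robot as it stands. The module is installed in compiled form; this text tells all that it offers.
- The arm moves only by the tool carry_out, never from a script. Its argument "moves" is a list of rows, each a list of 7 numbers: the finger opening in mm, from 0 to 91.2, then the shift along the tool's x, y, z in mm, then the turn, a rotation vector about the tool's x, y, z in rad. In form: [[grip, tx, ty, tz, wx, wy, wz], ...]. A call has exactly 8 rows; each row is the pose to reach, as a shift and turn from the pose commanded when the call began, along the tool's axes at that moment; what a row does not reach only later rows make up. A row lasts 1/10 s, in which the tool goes at most 50 mm and 8.59 degrees, less where a joint would pass 70% of its speed; a pose out of reach is approached as far as the arm can. A call with a gripper value outside its range is refused whole. The fingers move at their own pace and stop on an object; "squeeze" is the grip in N (left out, the last holds). Time passes only in rows, so rows that repeat a pose let the fingers close, or fill a call up. It gives the time, the measured TCP pose, the force and the opening at its end, in the units of the state.
- manip.get_obs(): the state, without advancing time (a new reading comes with each control period).
- eyes.grab_frame(name): name is "side" or "top"; returns a dict with "img" (420x560x3 uint8, red, green, blue), "fx", "fy", "cx", "cy" (pixels), "position" and "rotation" of the camera in the world. Camera axes: x right, y up, looking along -z (the intrinsics and any distortion apply to the point x, -y, -z); pixel columns grow to the right and rows downward; lengths in m; the calibration is good to about 2 mm. A picture is of the moment at which its call begins. There is no depth.
- ticket.sign_off(): hands the job in, once; it reports no verdict.
The state is a dict: "time": time; "q": joint angles; "qvel": joint speeds; "joint_efforts": joint torques, N m; "ee_pos": TCP position; "ee_rot": TCP orientation; "wrist_force": force on the tool from outside, world axes, zero at the start; "ft_torque": the same for the moment, N m; "opening": finger opening in m.
Only numpy, scipy, OpenCV 4.12 (cv2) and the standard library are available. Lean on these libraries where they do the work, as an engineer would, in place of code of your own. Each camera call takes 0.05 s, during which the arm holds its last target.

## Working session

There is one attempt and no reset: what is moved stays moved. The work goes in short steps, Python scripts to look and compute and a tool call to move; the robot and the scene stay as the last step left them, time stands still between calls to the robot, and variables do not carry over. Pictures are saved under pics/ and viewed, and the job is handed in when it is done.

Besides the shell and the picture viewer there is one more tool, called after "Call:" as name(argument=value, ...) on one line, values as JSON. carry_out: Moves the arm, as the interface text tells. Its arguments: {"type":"object","properties":{"moves":{"type":"array"},"squeeze":{"type":"number"}},"required":["moves"]}

```bash
mkdir -p pics; python3 - <<'E'
from station import manip, eyes
import cv2,json
import numpy as np
o=manip.get_obs()
for k,v in o.items(): print(k,np.round(v,4).tolist())
print(manip.hold_point_z)
for n in("side","top"):
    f=eyes.grab_frame(n); cv2.imwrite(f"pics/{n}0.png",f["img"][:,:,::-1])
    print(n,f["fx"],f["fy"],f["cx"],f["cy"],f["position"],np.array(f["rotation"]).tolist(),[k for k in f])
    np.savez(f"{n}0.npz",**{k:np.array(v) for k,v in f.items()})
E
```

```text
time 0.0
q [-1.2863, 0.3794, 1.7348, 0.0, 1.0285, -0.0333]
qvel [0.001, -0.0009, 0.0012, 0.0019, -0.0003, 0.0]
joint_efforts [0.001, -76.3724, -43.4366, 0.0651, 0.0425, -0.0001]
ee_pos [0.2186, -0.6646, 0.2133]
ee_rot [-3.1405, -0.0, 0.3178]
wrist_force [0.2713, 0.2088, 0.4087]
ft_torque [0.0313, -0.0012, -0.0266]
opening 0.0911
-0.0188
side 417.1797904281641 417.1797904281641 275.75800126773925 207.5150106817606 [0.5649455  0.69571095 0.60077756] [0.9356021506423255, 0.0004917032441558167, 3.1159715453992947] ['img', 'fx', 'fy', 'cx', 'cy', 'position', 'rotation']
top 419.99987280516933 419.99987280516933 278.38718093160554 200.8207310008501 [0.46223258 0.03464937 0.91736312] [0.10677924106069436, 0.0022909857362722885, -1.5550860725780336] ['img', 'fx', 'fy', 'cx', 'cy', 'position', 'rotation']
```

View pics/side0.png

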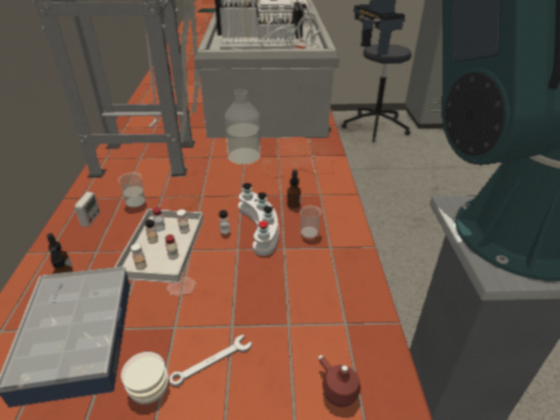

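View pics/top0.png

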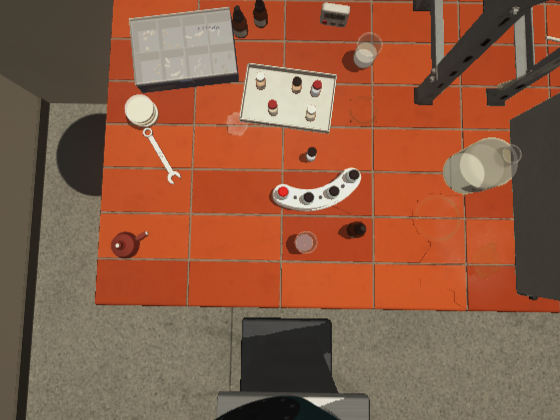

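```bash
python3 - <<'E'
import cv2
a=cv2.imread("pics/top0.png")[140:265,255:385]; cv2.imwrite("pics/topz.png",cv2.resize(a,None,fx=4.6,fy=4.6,interpolation=cv2.INTER_CUBIC))
a=cv2.imread("pics/side0.png")[165:260,205:335]; cv2.imwrite("pics/sidez.png",cv2.resize(a,None,fx=6,fy=6,interpolation=cv2.INTER_CUBIC))
E
```

```text
(no output)
```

View pics/topz.png

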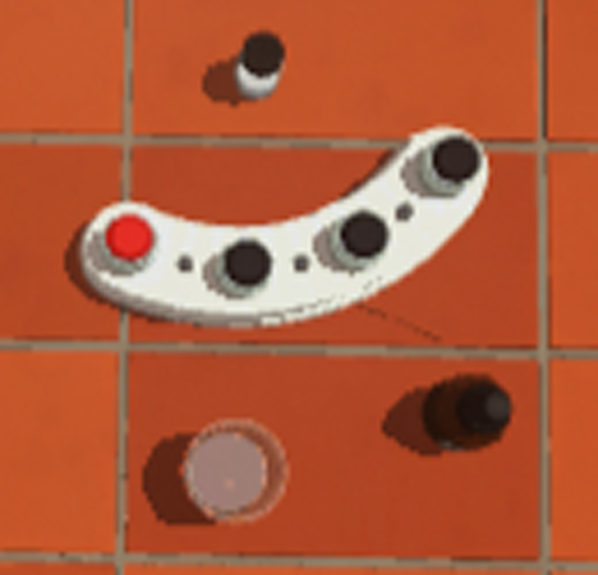

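View pics/sidez.png

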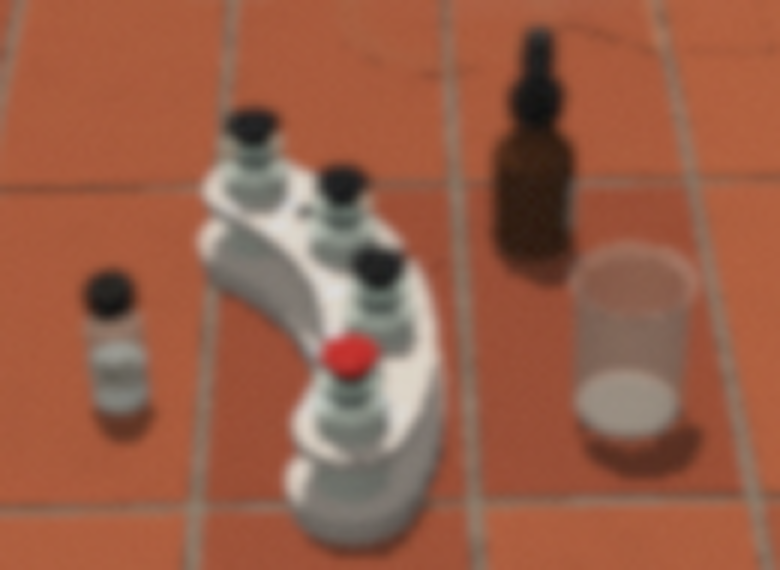

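```bash
cat > h.py <<'E'
import numpy as np
from scipy.spatial.transform import Rotation as Ro
from scipy.optimize import least_squares
def cam(n):
    f=np.load(n+"0.npz"); return f
def proj(f,P):
    R=Ro.from_euler('xyz',f["rotation"]).as_matrix()
    p=(np.atleast_2d(P)-f["position"])@R
    return np.c_[f["cx"]+f["fx"]*p[:,0]/-p[:,2], f["cy"]+f["fy"]*-p[:,1]/-p[:,2]]
def unproj(f,uv,z):
    R=Ro.from_euler('xyz',f["rotation"]).as_matrix()
    d=R@np.array([(uv[0]-f["cx"])/f["fx"],-(uv[1]-f["cy"])/f["fy"],-1])
    t=(z-f["position"][2])/d[2]; return f["position"]+t*d
L=np.array([[26,75],[3,27],[3,-27],[26,-75]])/1000
G=120*np.array([[1-np.cos(a),np.sin(a)] for a in (.4459,0,-.4459)])/1000
def pts(p,A): c,s=np.cos(p[2]),np.sin(p[2]); return A@np.array([[c,s],[-s,c]])+p[:2]
E
python3 - <<'E'
from h import *
t,s=cam("top"),cam("side")
ut=np.array([(130,237),(247,263),(363,235),(455,158)])/4.6+[255,140]
us=np.array([(350,354),(380,264),(342,182),(252,122)])/6+[205,165]
print(np.round([unproj(t,u,.067) for u in ut],4)); print(np.round([unproj(s,u,.068) for u in us],4))
def res(p,w=(1,1)):
    P=pts(p,L)
    return np.r_[(proj(t,np.c_[P,np.full(4,.067)])-ut).ravel()*w[0],(proj(s,np.c_[P,np.full(4,.068)])-us).ravel()*w[1]]
for w in((1,0),(0,1),(1,1)):
    r=least_squares(lambda p:res(p,w),[.45,0,0],x_scale=[.1,.1,1])
    print(np.round(r.x,4),np.round(r.fun,2))
p=r.x
print("stoppers",np.round(pts(p,L),4).tolist()); print("gaps",np.round(pts(p,G),4).tolist())
for n,tz,h in(("vial",(262,53),.054),("beakerrim",(236,470),.06),("dropper",(485,406),.102)):
    print(n,np.round(unproj(t,np.array(tz)/4.6+[255,140],h),4))
for n,tz,h in(("vial",(110,285),.054),("beakerrim",(634,270),.06),("dropper",(538,33),.102)):
    print(n,np.round(unproj(s,np.array(tz)/6+[205,165],h),4))
E
```

```text
[[ 0.5726  0.0284  0.067 ]
 [ 0.5618 -0.0236  0.067 ]
 [ 0.5751 -0.075   0.067 ]
 [ 0.6103 -0.1159  0.067 ]]
[[ 0.5735  0.0292  0.068 ]
 [ 0.5627 -0.0219  0.068 ]
 [ 0.5763 -0.0737  0.068 ]
 [ 0.6112 -0.1153  0.068 ]]
[ 0.5659 -0.0502  0.2547] [-0.29  0.2  -0.16 -0.11  0.29 -0.25  0.16  0.16  0.   -0.    0.   -0.
  0.   -0.    0.   -0.  ]
[ 0.5669 -0.0491  0.2531] [-0.   -0.   -0.   -0.   -0.   -0.   -0.   -0.    0.12  0.24 -0.15 -0.08
 -0.1  -0.21  0.13  0.02]
[ 0.5664 -0.0499  0.2536] [-0.41 -0.08 -0.29 -0.36  0.17 -0.47  0.06 -0.03  0.39 -0.01  0.1  -0.31
  0.13 -0.41  0.36 -0.17]
stoppers [[0.5727, 0.0292], [0.5625, -0.023], [0.576, -0.0753], [0.6104, -0.116]]
gaps [[0.5647, 0.0031], [0.5664, -0.0499], [0.5907, -0.0971]]
vial [ 0.6596 -0.0306  0.054 ]
beakerrim [ 0.4705 -0.02    0.06  ]
dropper [ 0.4986 -0.1219  0.102 ]
vial [ 0.6606 -0.0306  0.054 ]
beakerrim [ 0.471  -0.0266  0.06  ]
dropper [ 0.5009 -0.1225  0.102 ]
```

```bash
cat >> h.py <<'E'
def go(obs,T):
    R=Ro.from_euler('xyz',obs["ee_rot"]).as_matrix()
    return np.round(R.T@(np.array(T)-obs["ee_pos"])*1000,1)
S=[[0.5727, 0.0292], [0.5625, -0.023], [0.576, -0.0753], [0.6104, -0.116]]
GA=[[0.5647, 0.0031], [0.5664, -0.0499], [0.5907, -0.0971]]
E
python3 - <<'E'
from h import *
from station import manip
t=cam("top")
for u in((513,130),(520,290)):
  for z in(0,.2,.4): print(u,z,np.round(unproj(t,u,z),3))
for u in((470,175),(510,155),):
  for z in(0,.2): print(u,z,np.round(unproj(t,u,z),3))
print(go(manip.get_obs(),S[0]+[.214]), go(manip.get_obs(),S[0]+[.090]))
E
```

```text
(513, 130) 0 [ 0.728 -0.483  0.   ]
(513, 130) 0.2 [ 0.67 -0.37  0.2 ]
(513, 130) 0.4 [ 0.612 -0.257  0.4  ]
(520, 290) 0 [ 0.376 -0.483  0.   ]
(520, 290) 0.2 [ 0.395 -0.37   0.2  ]
(520, 290) 0.4 [ 0.414 -0.257  0.4  ]
(470, 175) 0 [ 0.624 -0.384  0.   ]
(470, 175) 0.2 [ 0.589 -0.293  0.2  ]
(510, 155) 0 [ 0.671 -0.474  0.   ]
(510, 155) 0.2 [ 0.625 -0.363  0.2  ]
[ 5.531e+02 -5.484e+02 -1.000e-01] [ 553.1 -548.3  123.9]
```

Call:
carry_out(moves=[[0,15,-28,0,0,0,0],[0,35,-65,0,0,0,0],[0,58,-106,0,0,0,0],[0,82,-150,0,0,0,0],[0,105,-192,0,0,0,0],[0,120,-208,0,0,0,0],[0,145,-228,0,0,0,0],[0,165,-244,0,0,0,0]])

```text
time: 0.9
ee_pos: [0.2996, -0.3801, 0.2139]
ee_rot: [-3.141, -0.0, 0.318]
wrist_force: [-0.1, -0.3, 0.1]
opening: 0.0297
```

```bash
python3 - <<'E'
from h import *
from station import manip
o=manip.get_obs(); print(o["ee_pos"],o["ee_rot"],o["opening"],o["wrist_force"],go(o,S[0]+[.09]))
E
```

```text
[ 0.29957885 -0.38013396  0.21387378] [-3.14145298e+00 -3.53582339e-05  3.17797963e-01] 0.029667846527705547 [-0.14986855 -0.34745775  0.05455087] [ 387.3 -303.5  123.9]
```

Call:
carry_out(moves=[[0,32,-25,0,0,0,0],[0,66,-52,0,0,0,0],[0,102,-80,0,0,0,0],[0,138,-108,0,0,0,0],[0,174,-136,0,0,0,0],[0,210,-165,0,0,0,0],[0,246,-193,0,0,0,0],[0,282,-221,0,0,0,0]])

```text
time: 1.7
ee_pos: [0.4987, -0.0817, 0.2139]
ee_rot: [-3.142, 0.0, 0.318]
wrist_force: [0.7, -0.4, 0.4]
opening: 0.0004
```

Call:
carry_out(moves=[[0,34,-27,0,0,0,0],[0,64,-50,10,0,0,0],[0,88,-69,40,0,0,0],[0,102,-80,75,0,0,0],[0,106,-83,100,0,0,0],[0,106,-83,115,0,0,0],[0,106,-83,122,0,0,0],[0,106,-83,122,0,0,0]])

```text
time: 2.5
ee_pos: [0.5724, 0.028, 0.0917]
ee_rot: [-3.141, 0.001, 0.317]
wrist_force: [1.0, -0.1, -0.4]
opening: 0.0004
```

```bash
python3 - <<'E'
from h import *
from station import manip,eyes
import cv2
o=manip.get_obs(); print(o["ee_pos"],o["ee_rot"],o["opening"],o["wrist_force"],go(o,S[0]+[.064]))
a=eyes.grab_frame("side")["img"][135:275,180:360,::-1]; cv2.imwrite("pics/s1.png",cv2.resize(a,None,fx=4,fy=4,interpolation=cv2.INTER_CUBIC))
E
```

```text
[0.57237997 0.02795264 0.09165794] [-3.14131051e+00  8.93121888e-04  3.17268526e-01] 0.0003596578559477673 [ 1.01117581 -0.09092636 -0.35097642] [ 0.7 -1.1 27.7]
```

View pics/s1.png

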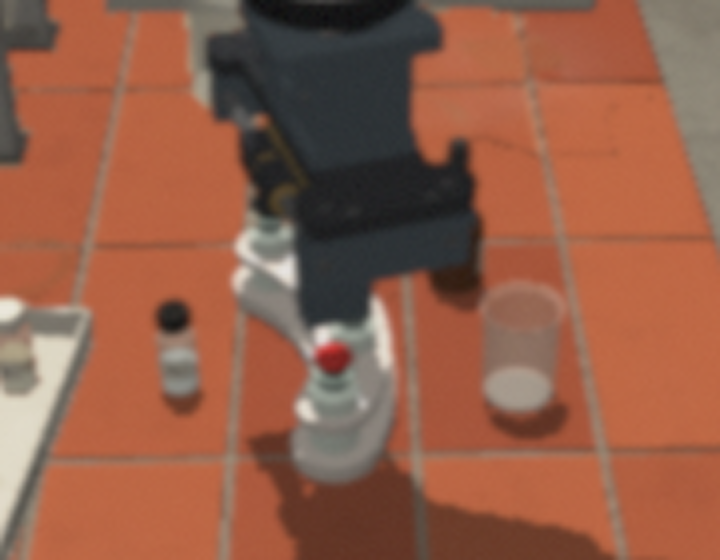

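The closed fingertip is over the red stopper (crop px ~333,352) and the vial and beaker are undisturbed. Next I'll descend in small steps.

Call:
carry_out(moves=[[0,1,-1,8,0,0,0],[0,1,-1,17,0,0,0],[0,1,-1,20,0,0,0],[0,1,-1,22,0,0,0],[0,1,-1,24,0,0,0],[0,1,-1,25.5,0,0,0],[0,1,-1,26.5,0,0,0],[0,1,-1,26.5,0,0,0]])

```text
time: 3.35
ee_pos: [0.5735, 0.0297, 0.0654]
ee_rot: [3.142, -0.0, 0.318]
wrist_force: [-0.5, 0.3, -0.3]
opening: 0.0004
```

Call:
carry_out(moves=[[0,0,0,0.3,0,0,0],[0,0,0,0.6,0,0,0],[0,0,0,0.8,0,0,0],[0,0,0,1.0,0,0,0],[0,0,0,1.2,0,0,0],[0,0,0,1.3,0,0,0],[0,0,0,1.3,0,0,0],[0,0,0,1.3,0,0,0]])

```text
time: 4.15
ee_pos: [0.5736, 0.0297, 0.0642]
ee_rot: [3.142, -0.0, 0.318]
wrist_force: [1.2, -0.1, 2.9]
opening: 0.0005
```

```bash
python3 - <<'E'
from h import *
from station import manip,eyes
import cv2
o=manip.get_obs(); print(o["ee_pos"],o["wrist_force"],o["ft_torque"])
a=eyes.grab_frame("side")["img"][175:255,220:310,::-1]; cv2.imwrite("pics/s2.png",cv2.resize(a,None,fx=7,fy=7,interpolation=cv2.INTER_CUBIC))
E
```

```text
[0.57360218 0.0296515  0.06421489] [ 1.15161645 -0.10618942  2.88712861] [ 0.03758225 -0.14961821  0.01637382]
```

View pics/s2.png

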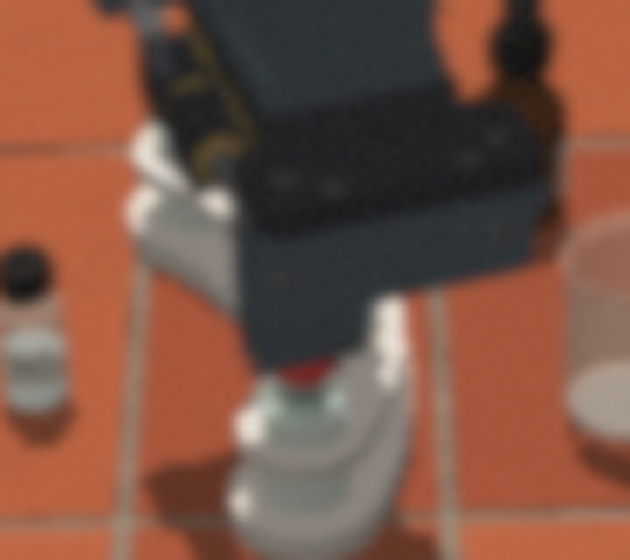

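Call:
carry_out(moves=[[0,0,0,0.1,0,0,0],[0,0,0,0.2,0,0,0],[0,0,0,0.3,0,0,0],[0,0,0,0.4,0,0,0],[0,0,0,0.4,0,0,0],[0,0,0,0.4,0,0,0],[0,0,0,0.4,0,0,0],[0,0,0,0.4,0,0,0]])

```text
time: 5.0
ee_pos: [0.5737, 0.0297, 0.0642]
ee_rot: [3.142, -0.0, 0.318]
wrist_force: [-1.1, 1.1, 9.6]
opening: 0.0001
```

Call:
carry_out(moves=[[0,0,0,-6,0,0,0],[0,0,0,-16,0,0,0],[0,-5,7,-17,0,0,0],[0,-11,15,-17,0,0,0],[0,-16.3,22.4,-17,0,0,0],[0,-20,31,-17,0,0,0],[0,-24,40,-17,0,0,0],[0,-26.6,46.5,-17,0,0,0]])

```text
time: 5.8
ee_pos: [0.5625, -0.0239, 0.0806]
ee_rot: [-3.142, 0.0, 0.317]
wrist_force: [-0.5, -0.6, 0.0]
opening: 0.0007
```

Call:
carry_out(moves=[[0,0,0,5,0,0,0],[0,0,0,9,0,0,0],[0,0,0,11,0,0,0],[0,0,0,13,0,0,0],[0,0,0,15,0,0,0],[0,0,0,16,0,0,0],[0,0,0,16.5,0,0,0],[0,0,0,17,0,0,0]])

```text
time: 6.6
ee_pos: [0.5627, -0.0227, 0.064]
ee_rot: [-3.141, 0.0, 0.318]
wrist_force: [-6.1, 2.5, 16.1]
opening: 0.0005
```

Call:
carry_out(moves=[[0,0,0,-6,0,0,0],[0,0,0,-16,0,0,0],[0,-2,9,-17,0,0,0],[0,-4,18,-17,0,0,0],[0,-4.7,26.8,-17,0,0,0],[0,-4.5,36,-17,0,0,0],[0,-4,46,-17,0,0,0],[0,-3.5,53.9,-17,0,0,0]])

```text
time: 7.4
ee_pos: [0.5766, -0.0761, 0.0806]
ee_rot: [-3.142, 0.0, 0.317]
wrist_force: [-0.6, 0.1, -0.2]
opening: 0.0004
```

Call:
carry_out(moves=[[0,0,0,4,0,0,0],[0,0,0,9,0,0,0],[0,0,0,11.5,0,0,0],[0,0,0,13.5,0,0,0],[0,0,0,15,0,0,0],[0,0,0,16.2,0,0,0],[0,0,0,17,0,0,0],[0,0,0,17,0,0,0]])

```text
time: 8.2
ee_pos: [0.5761, -0.0749, 0.0641]
ee_rot: [-3.141, 0.0, 0.318]
wrist_force: [-5.7, 1.2, 9.4]
opening: 0.0005
```

Call:
carry_out(moves=[[0,0,0,-6,0,0,0],[0,0,0,-16,0,0,0],[0,2,8,-17,0,0,0],[0,4.5,17,-17,0,0,0],[0,7.2,25.3,-17,0,0,0],[0,11,34,-17,0,0,0],[0,16,42,-17,0,0,0],[0,20,49.4,-17,0,0,0]])

```text
time: 9.0
ee_pos: [0.6113, -0.1165, 0.0805]
ee_rot: [-3.142, 0.0, 0.318]
wrist_force: [-0.6, -0.1, 0.1]
opening: 0.0009
```

Call:
carry_out(moves=[[0,0,0,4,0,0,0],[0,0,0,9,0,0,0],[0,0,0,11.5,0,0,0],[0,0,0,13.5,0,0,0],[0,0,0,15,0,0,0],[0,0,0,16.2,0,0,0],[0,0,0,17,0,0,0],[0,0,0,17,0,0,0]])

```text
time: 9.8
ee_pos: [0.6105, -0.1156, 0.0641]
ee_rot: [-3.141, 0.0, 0.318]
wrist_force: [-4.7, 2.2, 9.4]
opening: 0.0008
```

All four have now reached a hard stop at z ≈ 0.064. Now I'll lift straight up and back away so the cameras can see.

Call:
carry_out(moves=[[0,0,0,-5,0,0,0],[0,0,0,-20,0,0,0],[0,0,0,-50,0,0,0],[0,0,0,-85,0,0,0],[0,0,0,-120,0,0,0],[0,0,0,-155,0,0,0],[0,0,0,-185,0,0,0],[0,0,0,-200,0,0,0]])

```text
time: 10.6
ee_pos: [0.6117, -0.116, 0.2677]
ee_rot: [3.139, -0.004, 0.318]
wrist_force: [0.5, 0.2, -0.0]
opening: 0.0006
```

Call:
carry_out(moves=[[0,-20,15,0,0,0,0],[0,-50,35,0,0,0,0],[0,-80,55,0,0,0,0],[0,-110,80,0,0,0,0],[0,-130,95,0,0,0,0],[0,-140,100,0,0,0,0],[0,-140,100,0,0,0,0],[0,-140,100,0,0,0,0]])

```text
time: 11.4
ee_pos: [0.5092, -0.254, 0.2637]
ee_rot: [-3.141, -0.0, 0.318]
wrist_force: [0.9, 0.4, 0.4]
opening: 0.0004
```

```bash
python3 - <<'E'
from station import manip,eyes
import cv2
o=manip.get_obs(); print(o["ee_pos"],o["wrist_force"])
import numpy as np
a=eyes.grab_frame("side")["img"][165:260,205:335,::-1]; b=cv2.imread("pics/side0.png")[165:260,205:335]
cv2.imwrite("pics/s3.png",cv2.resize(np.hstack([b,a]),None,fx=3,fy=3,interpolation=cv2.INTER_CUBIC))
a=eyes.grab_frame("top")["img"][140:265,255:385,::-1];b=cv2.imread("pics/top0.png")[140:265,255:385]
cv2.imwrite("pics/t3.png",cv2.resize(np.hstack([b,a]),None,fx=3,fy=3,interpolation=cv2.INTER_CUBIC))
E
```

```text
[ 0.50922693 -0.25398177  0.26369802] [0.88098358 0.40387243 0.40082304]
```

View pics/s3.png

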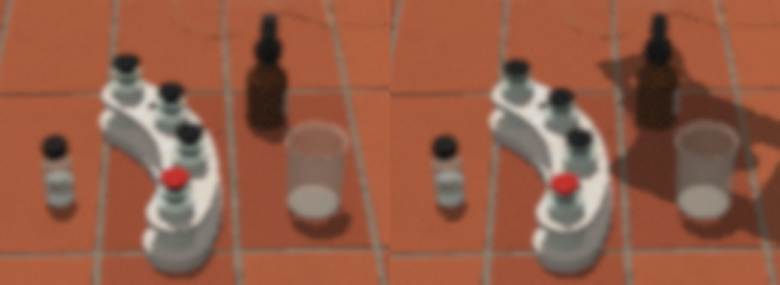

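View pics/t3.png

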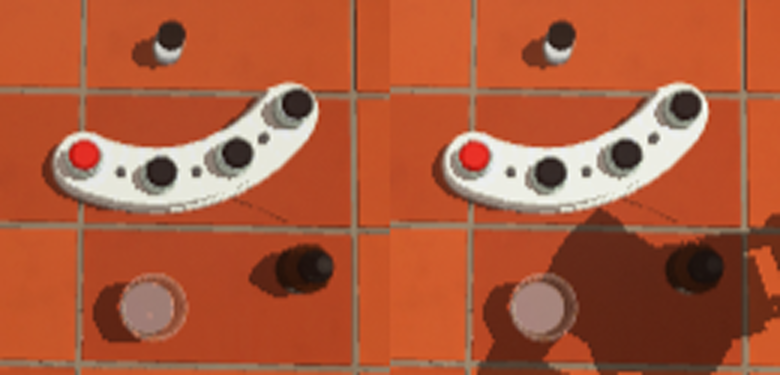

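In the before/after side views (3x crop), all four heads sit about 6 px lower: red goes from row 177 to 183, and the blacks drop by about the same. The rack and the three bystanders show no visible movement.

```bash
python3 -c "
from station import ticket; print(ticket.sign_off())"
```

```text
the job is handed in; nothing more can be done
None
```

I pressed the four stoppers home in order, starting at the red one, and handed the job in at about 11.5 s of the 40 s allowed. I used the closed fingertips and crossed each gap along the arc with the tips about 17 mm above the seated tops.

- **Seating:** each stopper met a hard stop with the tip at z = 0.0640–0.0642 m, against a nominal 0.064 m. The end-of-press vertical forces I read were 9.6, 16.1, 9.4 and 9.4 N, under the 40 N limit. Force is only reported at the end of each call, so I did not see peaks within a press.
- **Pictures afterwards:** all four heads sit visibly lower. The rack, sample vial, beaker and dropper bottle show no visible movement, and the arm is clear of everything. I judged this by eye from the before/after crops, not by a new pose fit.
- **Readings that did not fit at first:** on stopper 1 the force read about zero at z = 0.0654 m, where I expected contact. Pressing on showed the hard stop at 0.0642 m. Stoppers 2–4 also showed 5–7 N of sideways force, but the rack did not visibly shift.

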